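Open the saw infeed gate and feed the housing through

TASK

Push the counterweighted gate arm of the saw infeed track up past its balance point so that it leans back on its stop and stays up by itself, then take the fingers off it and push the aluminium housing along the track, under the raised arm, until it sits against the end stop. Work by pushing alone: the housing must not be lifted off the track or tipped. Leave everything else where it is.

Things in the scene. Friction and masses are not known exactly. Their poses are not given: they have to be found in the camera images.
- track: fixed infeed track on a grey plate 230 x 420 mm, 10 mm thick. Origin on the table under the channel's middle; the plate spans x = -80 to +150, y = -210 to +210 mm. y is the feed direction, along the channel to the end stop; x points away from the robot to the gate's hinge. The channel floor is at z = 10 mm, between two rails 62 mm apart inside, 12 mm wide, tops at z = 24 mm
- stop_face (a point): middle of the end stop's face that the housing must touch, at (0, 190, 35) mm in the track's frame. The stop is a dark steel cross plate 86 mm wide, 14 mm thick, its top at z = 60 mm
- gate_hinge (a point): centre of the gate's hinge, fixed on the track at (115, 0, 75) mm in the track's frame; the hinge axis runs along the track's y. Two green cheeks carry it: x = 98 to 132 mm, y from -33 to +33 mm, tops at z = 95 mm in the track's frame
- gate (a joint): angle of the gate arm: 0 = lowered, level across the channel; grows as its end is pushed up and over, away from the robot; 1.57 upright, 1.75 = leaning back on its stop. It tips over by itself past the balance point, 0.97 (about 55 degrees), and falls back to 0 if let go before. Raising it at its end takes 1.7 to 2.7 N at first, less and less towards the balance point; it takes about a second to tip over
- boom_end (a point): centre of the free end of the gate arm, a steel bar 20 mm thick and 26 mm wide that reaches 235 mm from the hinge axis to here. Lowered it points to the robot, 75 mm above the table, 40 mm past the plate's edge, with 65 mm free under it. The point moves with the arm. The counterweight, a steel cylinder 60 mm across, 50 mm long, sits on a mast square to the arm, 80 mm above the hinge axis
- housing_center (a point): centre of the housing's block, 33 mm above its underside. The housing is a cast aluminium block 54 (track's x) x 70 (track's y) x 66 mm high, loose, 0.4 to 0.7 kg, standing in the channel before the gate, on the track's -y side. It is too tall to pass under the lowered arm. Against the end stop this point is at y = +155 mm in the track's frame
- housing: the same housing; origin at the centre of its underside, z up. A round boss 42 mm across and 12 mm high stands on its top
- bearing_a: steel bearing ring 46 mm across, 16 mm high, lying on the track's plate beyond the channel, on the -y side; leave alone
- bearing_b: steel bearing ring 40 mm across, 15 mm high, lying on the track's plate beyond the channel, on the +y side; leave alone
- wrench: wrench 160 mm long lying on the table before the track's plate, on the -y side; leave alone
- mug: white mug, 80 mm across, 92 mm high, on the left of the table; leave alone
- spraycan: grey spray can, 60 mm across, 170 mm high, on the left of the table; leave alone
- jar: glass jar with steel cap, 68 mm across, 85 mm high, on the right of the table; leave alone
- hammer: hammer 280 mm long lying on the right of the table; leave alone
Things that resemble listed ones, but are neither listed nor needed, are in the scene too. What is shaped like the housing but green or purple is not meant.

How it is judged (in metres and radians):
On the way, in this order (a step that is already met when the one before it is completed fails the run):
1. the gate arm leans back on its stop and stays there, untouched, with the housing still before the gate (value of joint gate above 1.65 rad and velocity of joint gate between -0.1 and 0.1 rad/s and contact force between the fingers and track below 0.2 N and y of housing_center in the frame of track below 0 m), for 0.3 s.
2. the housing is pushed under the raised arm to the end stop (y of housing_center in the frame of track between 0.149 and 0.162 m and x of housing_center in the frame of track between -0.008 and 0.008 m and height (world z) of housing_center below 0.048 m and angle between housing_center's own z axis and vertical below 0.08 rad and value of joint gate above 1.65 rad and velocity of joint gate between -0.1 and 0.1 rad/s), for 0.2 s.
At the end, for the whole second after the job is handed in: The gate arm is raised on its stop by itself (joint above 1.65 rad, at rest) and the housing stands flat in the channel, at rest, within 6 mm of the end stop (all of step 2 and linear speed of housing below 0.02 m/s); the robot touches nothing.
It fails at once if the housing is lifted or carried (more than 12 mm off the channel floor) or tipped (height (world z) of housing_center above 0.055 m or angle between housing_center's own z axis and vertical above 0.3 rad).
It fails at once if a bystander is moved more than 20 mm (distance of any of bearing_a, bearing_b, wrench, mug, spraycan, jar, hammer from where it was at the start of the episode above 0.02 m).
It also fails if it takes over 59 s, if anything falls off the work surface, if the arm or the gripper's body presses on something with over 40 N, if the wrist force passes 120 N, or if a joint passes its speed limit or range.

ROBOT

A 6-joint arm with a two-finger parallel gripper is mounted at the origin on the work surface. World frame = base frame: x ahead of the robot, y to its left, z up, the work surface at z = 0. Lengths are in m, angles in degrees, forces in N, time in s.
With the tool pointing down it reaches from about 0.4 to 0.825 m from the base axis. Payload 7 kg.
Tool frame: the origin (TCP) lies midway between the tips of the shut fingers; the grasp point (between the pads) lies 19 mm behind it; z points along the fingers, y is the direction in which the jaws open and shut (so a half turn about z gives the same grasp; the last joint's range is limited). The gripper opens to 88 mm and grips with 3 to 60 N. Pads are 19 mm wide; open, the fingers measure 130 mm over their backs; the gripper's body (78 mm by 193 mm) begins 47 mm behind the grasp point.
Start: joints at [83.829, 20.546, 0.682, 0, -70.136, -16.507], TCP at [0.26, 0.623, 0.227] pointing down, gripper open.
Joint ranges: [-176.03, 176.03], [-82.01, 121.73], [-58.28, 71.71], [-173.87, 95.51], [-174.79, -0.11], [-173.66, 173.66]. Speed limits (degrees/s): [136.94, 136.94, 172.46, 180, 180, 180].

INTERFACE

Orientations are given as [roll, pitch, yaw] about the fixed x, y, z axes, in that order (R = Rz(yaw) Ry(pitch) Rx(roll)).
In Python, from plant import sensors, viewer, r gives the robot as it stands. The module is installed in compiled form; this text tells all that it offers.
- The arm moves only by the shell command python3 -m handwheel 'ROWS' [OPENING] [FORCE]. ROWS is JSON, one flat list of numbers, 6 for each row, row after row: the shift along the world's x, y, z in cm, then the turn, a rotation vector about the world's x, y, z in rad. In form: [tx, ty, tz, wx, wy, wz, tx, ty, tz, wx, wy, wz, ...]. A call has 1 to 8 rows; each row is the pose to reach, as a shift and turn from the pose measured when the call began; what a row does not reach only later rows make up. A row lasts 1/10 s, in which the tool goes at most 50 mm and 8.59 degrees, less where a joint would pass 70% of its speed; a pose out of reach is approached as far as the arm can. A call with a gripper value outside its range is refused whole. OPENING is the closure in counts, from 0 (fully open) to 255 (shut), set as the call begins (- or left out, the last holds). The fingers move at their own pace and stop on an object; FORCE is the grip in N (left out, the last holds). Time passes only in rows, so rows that repeat a pose let the fingers close. It gives the time, the measured TCP pose, the force and the opening at its end, in the units of the state.
- sensors.get_state(): the state, without advancing time (a new reading comes with each control period).
- viewer.capture(name): name is "side" or "top" or "wrist"; returns a dict with "img" (400x640x3 uint8, red, green, blue), "camera_matrix" (3x3 intrinsics, pixels), "k1" (the pictures are not rectified: a ray, as slopes to the right and down, at radius r is drawn at 1 + k1 r^2 times it, then the intrinsics apply), "camera_from_world" (4x4, takes a point from world to camera coordinates); the wrist camera has in their place "mount" (4x4, takes a point from camera to tool coordinates, whose origin is the TCP and whose axes are the flange's). Camera axes: x right, y down, z forward; pixel columns grow to the right and rows downward; lengths in m; the calibration is good to about 2 mm. A picture is of the moment at which its call begins: read the wrist's pose just before it. There is no depth.
- r.close_job(): hands the job in, once; it reports no verdict.
The state is a dict: "time_s": time; "joints": joint angles; "qd": joint speeds; "joint_torque": joint torques, N m; "tcp_pos": TCP position; "eef_rot": TCP orientation; "contact_force": force on the tool from outside, world axes, zero at the start; "moment": the same for the moment, N m; "gripper_width": finger opening in m.
Only numpy, scipy, OpenCV 4.12 (cv2) and the standard library are available. Lean on these libraries where they do the work, as an engineer would, in place of code of your own. Each camera call takes 0.05 s, during which the arm holds its last target.

## Working session

There is one attempt and no reset: what is moved stays moved. The work goes in short steps, Python scripts to look and compute and a shell command to move; the robot and the scene stay as the last step left them, time stands still between calls to the robot, and variables do not carry over. Pictures are saved under pics/ and viewed, and the job is handed in when it is done.

```bash
mkdir -p pics
cat > h.py <<'E'
import numpy as np, cv2
from plant import sensors, viewer, r
def cap(n,f):
    c=viewer.capture(n); cv2.imwrite('pics/'+f,c['img'][:,:,::-1]); return c
def ray(c,u,v):
    K=np.array(c['camera_matrix']); x=np.array([(u-K[0,2])/K[0,0],(v-K[1,2])/K[1,1]]); k=c['k1']
    y=x.copy()
    for _ in range(30): y=x/(1+k*(y@y))
    T=np.linalg.inv(np.array(c['camera_from_world']))
    d=T[:3,:3]@np.array([y[0],y[1],1]); return T[:3,3],d
def onz(c,u,v,z):
    o,d=ray(c,u,v); return o+d*(z-o[2])/d[2]
def proj(c,p):
    T=np.array(c['camera_from_world']); q=T[:3,:3]@np.array(p)+T[:3,3]; s=q[:2]/q[2]; s=s*(1+c['k1']*(s@s)); K=np.array(c['camera_matrix'])
    return s[0]*K[0,0]+K[0,2], s[1]*K[1,1]+K[1,2]
def st():
    s=sensors.get_state(); print({k:np.round(s[k],3).tolist() for k in ['time_s','joints','tcp_pos','eef_rot','contact_force','gripper_width']}); return s
E
python3 - <<'E'
from h import *
import pickle
st()
for n in ['top','side']:
    c=cap(n,n+'0.png'); pickle.dump(c,open(n+'0.pkl','wb')); print(n,np.round(np.linalg.inv(np.array(c['camera_from_world'])),3).tolist())
E
```

```text
{'time_s': 0.0, 'joints': [83.83, 20.591, 0.634, -0.019, -70.137, -16.505], 'tcp_pos': [0.26, 0.622, 0.226], 'eef_rot': [179.905, -0.009, -22.682], 'contact_force': [-0.763, -0.458, 0.471], 'gripper_width': 0.088}
top [[-0.005, -0.979, 0.203, 0.312], [-1.0, 0.003, -0.008, 0.009], [0.007, -0.203, -0.979, 1.307], [0.0, 0.0, 0.0, 1.0]]
side [[-0.991, -0.089, 0.103, 0.431], [-0.136, 0.58, -0.803, 0.997], [0.012, -0.81, -0.587, 0.827], [0.0, 0.0, 0.0, 1.0]]
```

View pics/top0.png

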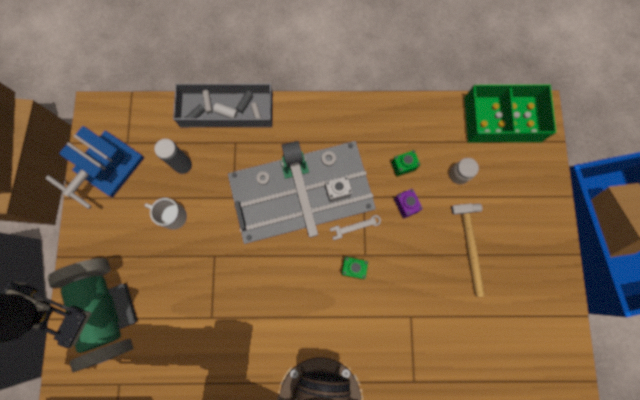

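View pics/side0.png

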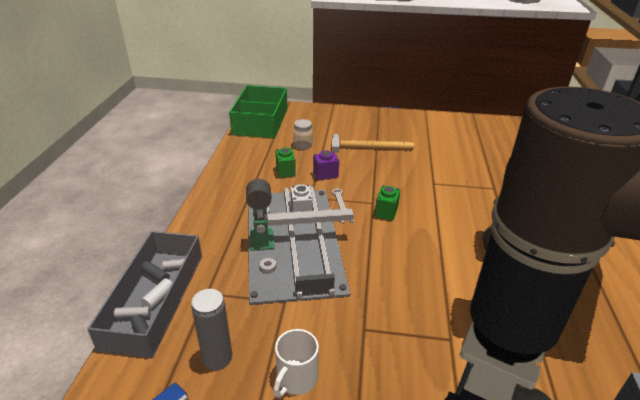

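The top view shows the track plate (corners near (231,178), (352,142), (373,205), (247,241)), the housing at about (340,188) and the arm end at about (312,234). I'll zoom in to measure these more finely.

Run:
```python
from h import *
a=cv2.imread('pics/top0.png')[130:250,220:390]; cv2.imwrite('pics/top0z.png',cv2.resize(a,None,fx=4.7,fy=4.7,interpolation=cv2.INTER_CUBIC))
a=cv2.imread('pics/side0.png')[170:310,225:405]; cv2.imwrite('pics/side0z.png',cv2.resize(a,None,fx=4.2,fy=4.2,interpolation=cv2.INTER_CUBIC))
```

```text
(no output)
```

View pics/top0z.png

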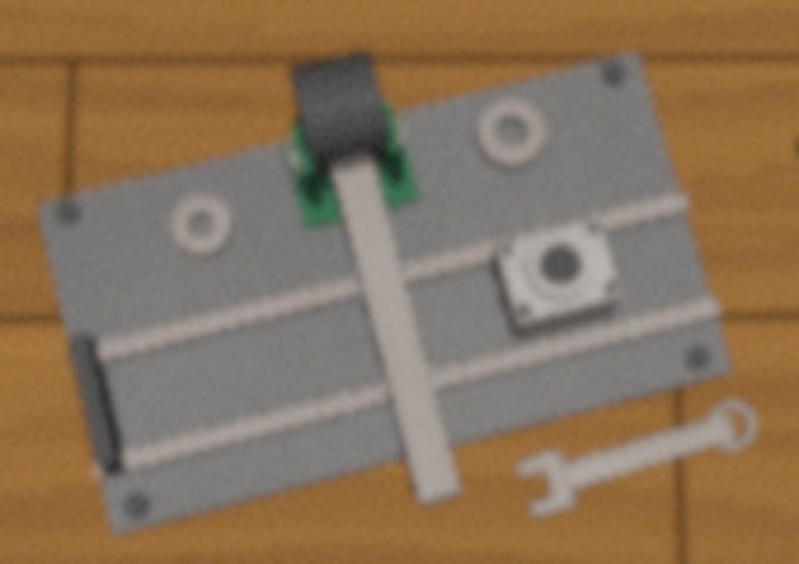

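View pics/side0z.png

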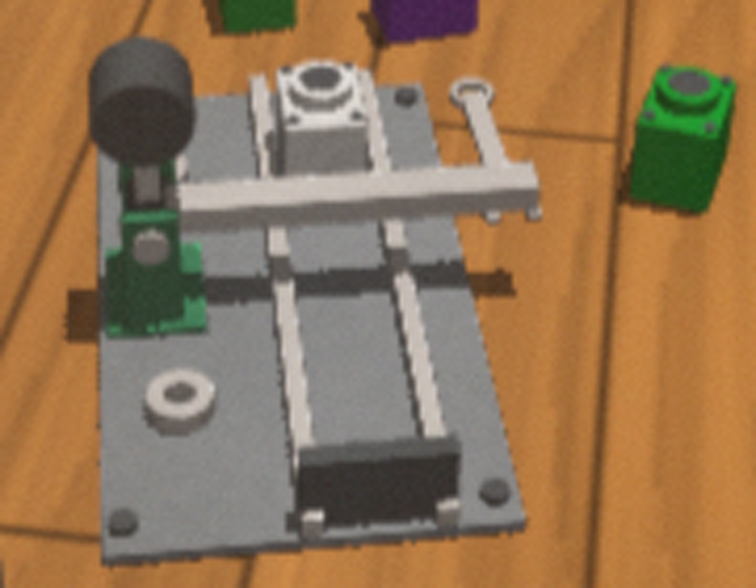

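Run:
```python
from h import *
import pickle
T=pickle.load(open('top0.pkl','rb'));S=pickle.load(open('side0.pkl','rb'))
tz=lambda u,v:(220+u/4.7-.4,130+v/4.7-.4); sz=lambda u,v:(225+u/4.2-.4,170+v/4.2-.4)
def fit(L,P):
    L=np.array(L)/1e3;P=np.array(P);l0=L.mean(0);p0=P.mean(0);H=(L-l0).T@(P-p0)
    th=np.arctan2(H[0,1]-H[1,0],H[0,0]+H[1,1]);R=np.array([[np.cos(th),-np.sin(th)],[np.sin(th),np.cos(th)]])
    t=p0-R@l0; print('yaw',np.degrees(th),'t',t,'res',np.round(((P-t)@R-L)*1e3,1).tolist()); return R,t
L=[(150,210),(150,-210),(-80,-210),(-80,210)]
fit(L,[onz(T,*tz(*p),.01)[:2] for p in [(38,203),(638,53),(732,372),(115,533)]])
LS=[(150,210),(-80,210),(-80,-210)]
fit(LS,[onz(S,*sz(*p),.01)[:2] for p in [(101,562),(525,525),(420,85)]])
R,t=fit(L+LS,[onz(T,*tz(*p),.01)[:2] for p in [(38,203),(638,53),(732,372),(115,533)]]+[onz(S,*sz(*p),.01)[:2] for p in [(101,562),(525,525),(420,85)]])
loc=lambda p:np.round(R.T@(p[:2]-t)*1e3,1)
g=onz(T,*tz(436,496),.085-.0);print('boom end top', loc(g))
g=onz(S,*sz(540,182),.075);print('boom end side', loc(g))
hs=[onz(T,*tz(*p),.076) for p in [(495,250),(600,225),(618,290),(515,325)]]
print('housing top corners',[loc(h) for h in hs], loc(np.mean(hs,0)))
print('boss',loc(onz(T,*tz(560,265),.088)), loc(onz(S,*sz(320,80),.088)))
print('wrench',[loc(onz(T,*tz(*p),.005)) for p in [(530,485),(735,425)]])
print('green', R@np.array([0,0])+t)
W=lambda x,y:(R@np.array([x,y])/1e3+t).round(4)
for n,p in dict(boom=(-120,0),stop=(0,190),hous=(0,155)).items(): print(n,W(*p))
pickle.dump((R,t),open('track.pkl','wb'))
```

```text
yaw 14.537803796997913 t [0.57758847 0.04507682] res [[-0.5, -1.0], [-0.7, 1.2], [0.6, 1.5], [0.6, -1.8]]
yaw 14.942228372249106 t [0.57955164 0.0512532 ] res [[-0.9, 0.1], [1.0, -0.1], [-0.1, 0.0]]
yaw 14.590984768591598 t [0.57825889 0.04765053] res [[-1.6, -3.4], [-2.2, -1.2], [-0.9, -0.7], [-0.5, -4.0], [-0.1, 4.2], [1.9, 2.5], [3.4, 2.7]]
boom end top [-119.5    0.7]
boom end side [-122.2   -4.3]
housing top corners [array([ 23.5, -75.4]), array([  22.3, -144.2]), array([ -21.5, -143.7]), array([-26.7, -74.9])] [  -0.6 -109.6]
boss [   0.9 -111.2] [   3.2 -108.4]
wrench [array([-118.6,  -62.5]), array([-114.8, -203.5])]
green [0.57825889 0.04765053]
boom [0.4621 0.0174]
stop [0.5304 0.2315]
hous [0.5392 0.1977]
```

```bash
cat > plan.py <<'E'
from h import *
import pickle
from scipy.spatial.transform import Rotation as Ro
R,t=pickle.load(open('track.pkl','rb')); th=np.arctan2(R[1,0],R[0,0])
def W(x,y,z): p=R@np.array([x,y])/1e3+t; return np.array([p[0],p[1],z/1e3])
def L(p): q=R.T@(np.array(p[:2])-t)*1e3; return np.round([q[0],q[1],p[2]*1e3],1)
down=Ro.from_euler('xyz',[180,0,np.degrees(th)-90],degrees=True)
ax=np.array([R[0,0],R[1,0],0])
tilt=lambda a:Ro.from_rotvec(-np.radians(a)*ax)*down
downY=Ro.from_euler('xyz',[180,0,np.degrees(th)],degrees=True)
def delta(p,ro=None):
    s=sensors.get_state(); o=(p-np.array(s['tcp_pos']))*100
    rv=(ro*Ro.from_euler('xyz',s['eef_rot'],degrees=True).inv()).as_rotvec() if ro else np.zeros(3)
    return np.round(o,1).tolist()+np.round(rv,3).tolist()
E
python3 - <<'E'
from plan import *
print(delta(W(-105,120,220),tilt(60)),delta(W(-105,120,220),down)); print(W(-105,120,220))
T=pickle.load(open('top0.pkl','rb')); print('mug',onz(T,165,205,.092),'can',onz(T,165,148,.17))
E
```

```text
[18.6, -48.5, -0.6, -0.816, -0.71, -0.832] [18.6, -48.5, -0.6, 0.001, -0.001, -0.92]
[0.44641521 0.13732909 0.22      ]
mug [0.55112686 0.44503925 0.092     ] can [0.69778216 0.42803347 0.17      ]
```

```bash
python3 -m handwheel '[2,-5,2,0,0,-0.1, 4,-10,4,0,0,-0.2, 6,-15,4,0,0,-0.3, 8,-20,4,0,0,-0.42, 10,-25,4,0,0,-0.55, 12,-30,4,0,0,-0.68, 14,-35,4,0,0,-0.8, 16,-40,4,0,0,-0.92]' 255 20
python3 - <<'E'
from plan import *
st();print(delta(W(-105,120,220),tilt(60)))
E
```

```text
time_s: 0.9
tcp_pos: [0.4063, 0.2549, 0.2657]
eef_rot: [179.9, 0.0, -75.7]
contact_force: [2.1, 1.2, 0.2]
gripper_width: 0.029
{'time_s': 0.9, 'joints': [55.622, 0.371, -19.352, -0.059, -70.339, -41.253], 'tcp_pos': [0.406, 0.255, 0.266], 'eef_rot': [179.917, 0.001, -75.651], 'contact_force': [2.1, 1.228, 0.191], 'gripper_width': 0.029}
[4.0, -11.8, -4.6, -1.014, -0.263, 0.005]
```

```bash
python3 -m handwheel '[0.5,-1.5,0,-0.14,-0.037,0, 1,-3,0,-0.28,-0.073,0, 1.5,-4.5,0,-0.42,-0.11,0, 2,-6,0,-0.56,-0.147,0, 2.5,-7.5,0,-0.7,-0.183,0, 3,-9,0,-0.84,-0.22,0, 3.5,-10.5,0,-0.98,-0.255,0, 4,-11.8,0,-1.014,-0.263,0.005]'
python3 - <<'E'
from plan import *
s=st();print(L(s['tcp_pos']),delta(W(-105,80,220),tilt(60)));cap('side','side1.png')
E
```

```text
time_s: 1.7
tcp_pos: [0.4462, 0.1368, 0.2639]
eef_rot: [179.5, -60.5, -74.8]
contact_force: [0.2, -1.1, 0.4]
gripper_width: 0.0006
{'time_s': 1.7, 'joints': [67.717, 19.855, -33.921, 31.496, -90.851, -68.952], 'tcp_pos': [0.446, 0.137, 0.264], 'eef_rot': [179.504, -60.537, -74.845], 'contact_force': [0.228, -1.137, 0.39], 'gripper_width': 0.001}
[-105.3  119.5  263.9] [1.0, -3.8, -4.4, 0.01, -0.002, -0.002]
```

View pics/side1.png

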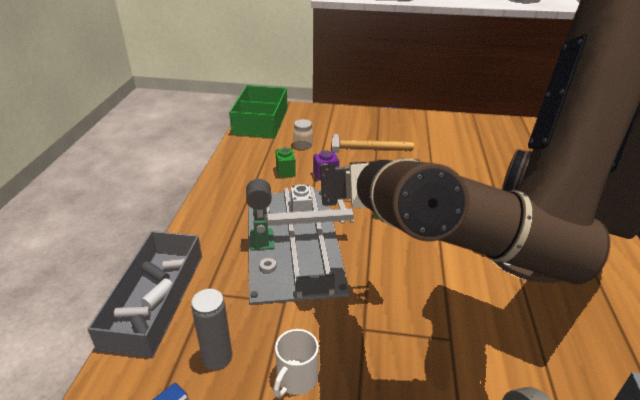

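The tool is tilted beside the arm with its fingers pointing toward -y; the wrist end shows at about (432,203). Next is descending on the +y side of the bar.

```bash
python3 -m handwheel '[0.5,-1.5,-3,0,0,0, 1,-2.5,-6,0,0,0, 1,-2.5,-9,0,0,0, 1,-2.5,-12,0,0,0, 1,-2.5,-14,0,0,0, 1,-2.5,-16,0,0,0]'
python3 - <<'E'
from plan import *
s=st();print(L(s['tcp_pos']),delta(W(-105,60,38),tilt(60)),delta(W(-105,0,38),tilt(60)));cap('side','side2.png');cap('top','top2.png')
E
```

```text
time_s: 2.35
tcp_pos: [0.4563, 0.1101, 0.1033]
eef_rot: [179.5, -60.3, -75.0]
contact_force: [0.6, -0.0, -0.4]
gripper_width: 0.0002
{'time_s': 2.35, 'joints': [64.725, 31.941, -42.956, 35.619, -72.245, -79.648], 'tcp_pos': [0.456, 0.11, 0.103], 'eef_rot': [179.499, -60.254, -74.994], 'contact_force': [0.632, -0.015, -0.405], 'gripper_width': 0.0}
[-102.3   91.2  103.3] [0.5, -3.1, -6.5, 0.005, -0.003, 0.0] [2.0, -8.9, -6.5, 0.005, -0.003, 0.0]
```

View pics/side2.png

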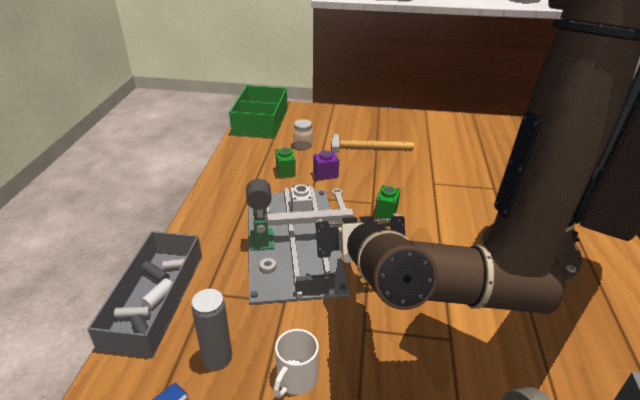

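View pics/top2.png

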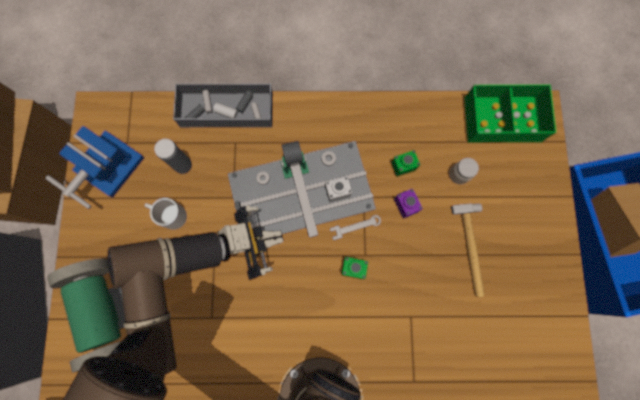

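Top view: the gripper is at about (255,240), with its fingertips at (278,240) beside the bar, and the wrist clears the mug at (167,213). Lowering it, then sliding it under the bar.

```bash
python3 -m handwheel '[0.2,-1,-2.5,0,0,0, 0.5,-2,-5,0,0,0, 0.5,-2.5,-6.2,0,0,0, 0.5,-2.5,-6.5,0,0,0, 0.5,-2.5,-6.5,0,0,0]'
python3 - <<'E'
from plan import *
s=st();print(L(s['tcp_pos']),delta(W(-105,0,38),tilt(60)));cap('side','side3.png')
E
```

```text
time_s: 2.95
tcp_pos: [0.4613, 0.0849, 0.0386]
eef_rot: [179.3, -60.4, -74.8]
contact_force: [-0.0, -0.4, -0.1]
gripper_width: 0.0003
{'time_s': 2.95, 'joints': [61.976, 37.602, -47.057, 40.541, -64.38, -85.62], 'tcp_pos': [0.461, 0.085, 0.039], 'eef_rot': [179.315, -60.374, -74.843], 'contact_force': [-0.01, -0.381, -0.079], 'gripper_width': 0.0}
[-103.8   65.5   38.6] [1.5, -6.4, -0.1, 0.008, -0.004, 0.0]
```

View pics/side3.png

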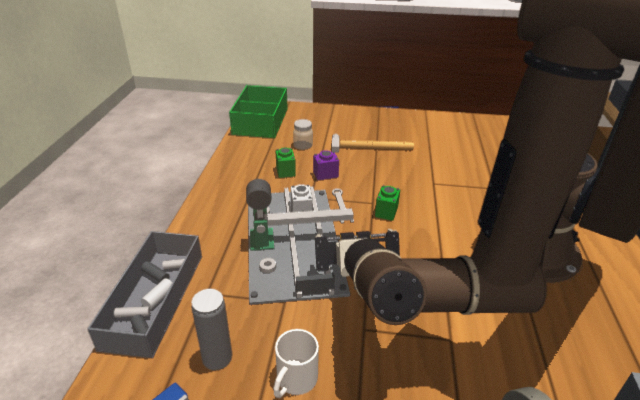

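The tool is low on the +y side of the bar and touching nothing. Sliding under it now.

```bash
python3 -m handwheel '[0.5,-2,0,0,0,0, 0.9,-4,0,0,0,0, 1.3,-5.6,0,0,0,0, 1.5,-6.4,0,0,0,0, 1.5,-6.4,0,0,0,0]'
python3 - <<'E'
from plan import *
s=st();l=L(s['tcp_pos']);print(l);cap('top','top4.png')
im=cv2.imread('pics/top4.png')[130:280,180:390]; cv2.imwrite('pics/top4z.png',cv2.resize(im,None,fx=3.5,fy=3.5,interpolation=cv2.INTER_CUBIC))
for c in (26,12):
  for ph in (0,.1,.2,.35,.5,.65,.8,.95,1.1,1.2):
    x=115-220*np.cos(ph)-(10+c)*np.sin(ph); z=75+220*np.sin(ph)-(10+c)*np.cos(ph)
    print(c,ph,np.round([x,z]),delta(W(x,0,z))[:3])
E
```

```text
time_s: 3.5
tcp_pos: [0.4765, 0.0208, 0.0395]
eef_rot: [179.5, -60.3, -75.0]
contact_force: [0.1, 0.1, 0.6]
gripper_width: 0.0007
{'time_s': 3.5, 'joints': [54.508, 35.689, -53.236, 49.408, -61.019, -88.768], 'tcp_pos': [0.477, 0.021, 0.039], 'eef_rot': [179.487, -60.322, -75.032], 'contact_force': [0.081, 0.12, 0.649], 'gripper_width': 0.001}
[-105.2   -0.4   39.5]
26 0 [-105.   39.] [-0.0, -0.0, -0.0]
26 0.1 [-107.   61.] [-0.2, -0.1, 2.2]
26 0.2 [-108.   83.] [-0.3, -0.1, 4.4]
26 0.35 [-104.  117.] [0.1, -0.0, 7.7]
26 0.5 [-95. 149.] [0.9, 0.2, 11.0]
26 0.65 [-82. 179.] [2.2, 0.5, 14.0]
26 0.8 [-64. 208.] [4.0, 1.0, 16.9]
26 0.95 [-42. 233.] [6.1, 1.5, 19.4]
26 1.1 [-17. 255.] [8.5, 2.2, 21.6]
26 1.2 [  2. 267.] [10.3, 2.7, 22.8]
12 0 [-105.   53.] [-0.0, -0.0, 1.4]
12 0.1 [-106.   75.] [-0.1, -0.1, 3.6]
12 0.2 [-105.   97.] [-0.0, -0.0, 5.8]
12 0.35 [-99. 130.] [0.6, 0.1, 9.1]
12 0.5 [-89. 161.] [1.6, 0.4, 12.2]
12 0.65 [-73. 191.] [3.0, 0.8, 15.1]
12 0.8 [-54. 217.] [4.9, 1.2, 17.8]
12 0.95 [-31. 241.] [7.2, 1.8, 20.2]
12 1.1 [ -4. 261.] [9.7, 2.5, 22.2]
12 1.2 [ 15. 272.] [11.6, 3.0, 23.3]
```

View pics/top4z.png

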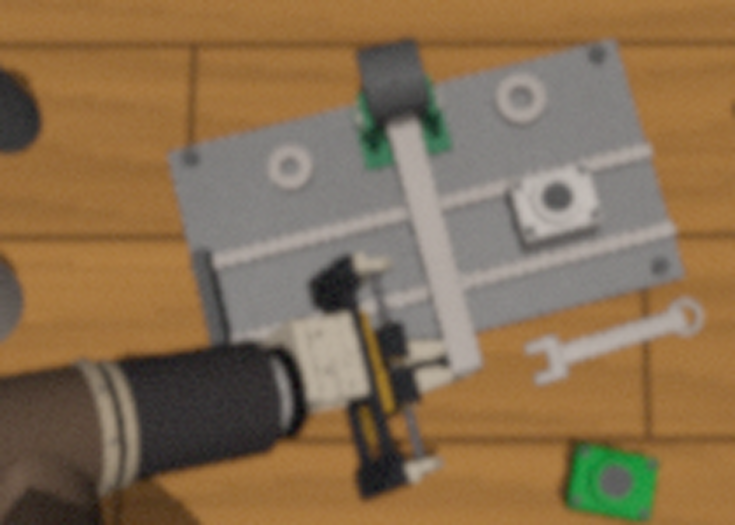

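The fingers are under the bar's free end at about (440,365) in the zoomed view. Lifting slowly along the arc.

```bash
python3 -m handwheel '[0,0,1,0,0,0, 0,0,2,0,0,0, 0,0,3,0,0,0, 0,0,4,0,0,0, 0,0,5,0,0,0, 0.1,0,6,0,0,0, 0.2,0,7,0,0,0, 0.4,0,8,0,0,0]'
python3 - <<'E'
from plan import *
s=st();print(L(s['tcp_pos']));cap('side','side5.png')
E
```

```text
time_s: 4.35
tcp_pos: [0.4809, 0.0219, 0.1201]
eef_rot: [179.5, -60.3, -75.0]
contact_force: [1.2, 3.5, -2.1]
gripper_width: 0.0006
{'time_s': 4.35, 'joints': [55.491, 27.443, -50.509, 44.735, -68.54, -80.0], 'tcp_pos': [0.481, 0.022, 0.12], 'eef_rot': [179.544, -60.277, -75.022], 'contact_force': [1.151, 3.496, -2.114], 'gripper_width': 0.001}
[-100.7   -0.4  120.1]
```

View pics/side5.png

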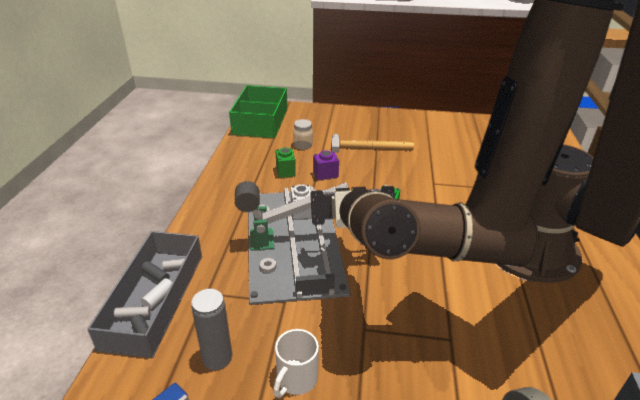

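The arm is up about 0.35 rad: the bar now rises from the hinge at (262,215) to the end near (345,188). Continuing along the arc.

```bash
python3 -m handwheel '[0.2,0,1.2,0,0,0, 0.5,0.1,2.4,0,0,0, 0.8,0.2,3.6,0,0,0, 1.3,0.3,4.6,0,0,0, 1.8,0.5,5.6,0,0,0, 2.4,0.6,6.6,0,0,0, 3.1,0.8,7.6,0,0,0, 3.8,1,8.6,0,0,0]'
python3 - <<'E'
from plan import *
s=st();print(L(s['tcp_pos']));cap('side','side6.png')
E
```

```text
time_s: 5.2
tcp_pos: [0.5197, 0.0318, 0.2082]
eef_rot: [179.6, -60.3, -75.1]
contact_force: [-0.6, 0.4, -1.8]
gripper_width: 0.0003
{'time_s': 5.2, 'joints': [52.818, 21.859, -42.799, 44.232, -77.476, -69.687], 'tcp_pos': [0.52, 0.032, 0.208], 'eef_rot': [179.632, -60.305, -75.139], 'contact_force': [-0.627, 0.429, -1.767], 'gripper_width': 0.0}
[-60.6  -0.6 208.2]
```

View pics/side6.png

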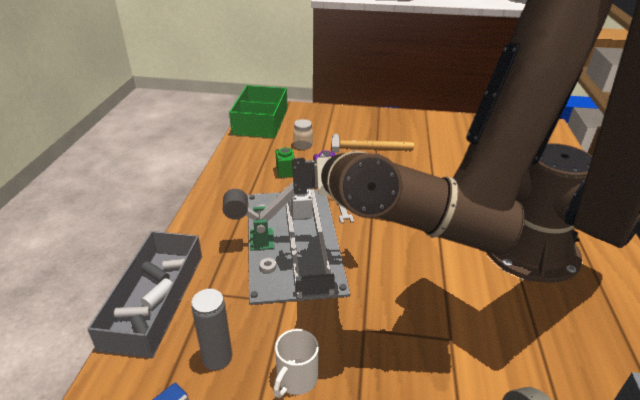

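```bash
python3 -m handwheel '[0.8,0.2,1,0,0,0, 1.6,0.4,1.9,0,0,0, 2.4,0.6,2.7,0,0,0, 3.2,0.8,3.5,0,0,0, 4,1,4.2,0,0,0, 4.9,1.3,4.8,0,0,0, 5.8,1.5,5.3,0,0,0, 6.6,1.7,5.7,0,0,0]'
python3 - <<'E'
from plan import *
s=st();print(L(s['tcp_pos']));cap('side','side7.png')
E
```

```text
time_s: 6.05
tcp_pos: [0.5877, 0.0498, 0.2667]
eef_rot: [179.9, -60.3, -75.3]
contact_force: [1.1, -0.3, -0.0]
gripper_width: 0.0005
{'time_s': 6.05, 'joints': [48.15, 22.577, -32.506, 46.833, -82.445, -61.186], 'tcp_pos': [0.588, 0.05, 0.267], 'eef_rot': [179.864, -60.265, -75.319], 'contact_force': [1.113, -0.267, -0.037], 'gripper_width': 0.001}
[  9.7  -0.3 266.7]
```

View pics/side7.png

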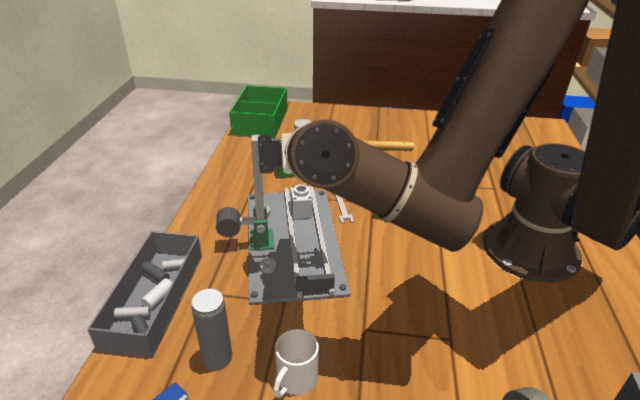

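The arm has tipped past balance and stands nearly upright at about (258,180), clear of the fingers. Backing away and letting it settle.

```bash
python3 -m handwheel '[-1,-0.2,0,0,0,0, -3,-0.7,0,0,0,0, -6,-1.5,1,0,0,0, -9,-2.2,2,0,0,0, -12,-3,4,0,0,0, -12,-3,6,0,0,0, -12,-3,8,0,0,0, -12,-3,8,0,0,0]'
python3 - <<'E'
from plan import *
s=st();print(L(s['tcp_pos']));c=cap('side','side8.png');
im=c['img'][110:310,200:400,::-1];cv2.imwrite('pics/side8z.png',cv2.resize(im,None,fx=3,fy=3,interpolation=cv2.INTER_CUBIC))
print(delta(W(0,-185,330),downY))
E
```

```text
time_s: 6.9
tcp_pos: [0.4684, 0.0206, 0.3488]
eef_rot: [-179.7, -60.1, -75.6]
contact_force: [0.3, 0.4, -0.5]
gripper_width: 0.0004
{'time_s': 6.9, 'joints': [58.142, 8.2, -38.878, 39.079, -92.36, -60.506], 'tcp_pos': [0.468, 0.021, 0.349], 'eef_rot': [-179.685, -60.128, -75.64], 'contact_force': [0.294, 0.414, -0.524], 'gripper_width': 0.0}
[-113.1    1.5  348.8]
[15.7, -15.2, -1.8, 0.584, 0.998, 1.412]
```

View pics/side8z.png

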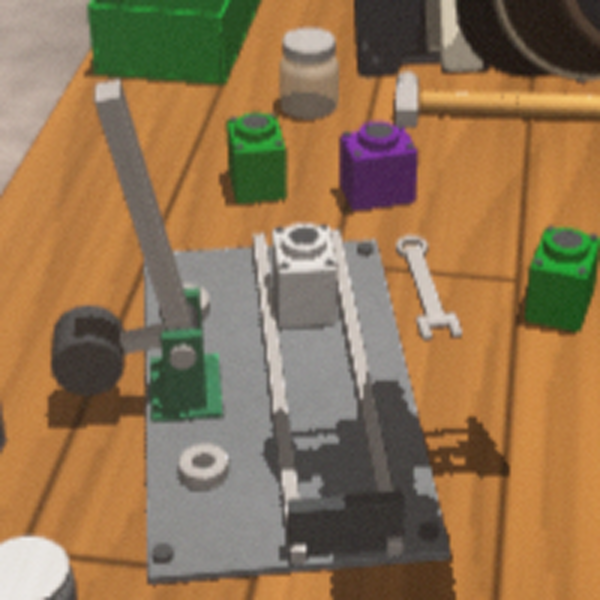

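The gate leans back on its stop: boom end at about (110,92), hinge at (182,355) in the zoom. The housing at (303,275) has not moved.

Run:
```python
from plan import *
print(np.round(np.array(viewer.capture('wrist')['mount']),3).tolist())
dY=Ro.from_euler('xyz',[180,0,np.degrees(th)-180],degrees=True)
print(delta(W(-60,-100,330),down)); print(delta(W(0,-185,330),dY)); print(W(0,-185,0))
```

```text
[[-0.001, -0.969, -0.248, 0.067], [1.0, -0.001, 0.001, -0.0], [-0.001, -0.248, 0.969, -0.158], [0.0, 0.0, 0.0, 1.0]]
[7.7, -8.4, -1.7, 1.017, 0.265, 0.0]
[15.7, -15.1, -1.7, 0.998, -0.586, -1.411]
[ 0.62486355 -0.131383    0.        ]
```

```bash
python3 -m handwheel '[1,-1,0,0.13,0.034,0, 2,-2,0,0.27,0.07,0, 3,-3,0,0.41,0.106,0, 4,-4.5,0,0.55,0.143,0, 5,-6,0,0.69,0.18,0, 6,-7,0,0.83,0.216,0, 7,-8,0,0.96,0.25,0, 7.7,-8.4,-1,1.017,0.265,0]'
python3 - <<'E'
from plan import *
s=st();print(L(s['tcp_pos']))
dY=Ro.from_euler('xyz',[180,0,np.degrees(th)-180],degrees=True)
print(delta(W(0,-185,250),dY))
E
```

```text
time_s: 7.8
tcp_pos: [0.5466, -0.0655, 0.3379]
eef_rot: [-179.8, 0.3, -75.6]
contact_force: [-0.5, -0.4, -0.4]
gripper_width: 0.0005
{'time_s': 7.8, 'joints': [13.335, 5.639, -4.366, -0.305, -79.806, 1.144], 'tcp_pos': [0.547, -0.066, 0.338], 'eef_rot': [-179.805, 0.296, -75.574], 'contact_force': [-0.475, -0.386, -0.383], 'gripper_width': 0.0}
[ -59.2 -101.5  337.9]
[7.8, -6.6, -8.8, -0.003, 0.006, -1.568]
```

```bash
python3 -m handwheel '[2,-2,0,0,0,-0.14, 4,-4,0,0,0,-0.28, 6,-5,0,0,0,-0.42, 7.8,-6.6,0,0,0,-0.56, 7.8,-6.6,-2,0,0,-0.7, 7.8,-6.6,-4,0,0,-0.84, 7.8,-6.6,-6,0,0,-0.98, 7.8,-6.6,-8.8,0,0,-1.12]'
python3 -m handwheel '[0,0,0,0,0,-0.14, 0,0,0,0,0,-0.28, 0,0,0,0,0,-0.42, 0,0,0,0,0,-0.45]'
python3 - <<'E'
from plan import *
s=st();print(L(s['tcp_pos']))
dY=Ro.from_euler('xyz',[180,0,np.degrees(th)-180],degrees=True)
print(delta(W(0,-185,40),dY)); cap('side','side9.png');cap('top','top9.png')
E
```

```text
time_s: 8.6
tcp_pos: [0.6243, -0.1316, 0.2483]
eef_rot: [-179.8, 0.3, -140.1]
contact_force: [0.7, 0.7, 0.5]
gripper_width: 0.0005
time_s: 9.0
tcp_pos: [0.6234, -0.1314, 0.2463]
eef_rot: [-179.9, 0.1, -166.2]
contact_force: [0.6, -0.1, 0.5]
gripper_width: 0.0004
{'time_s': 9.0, 'joints': [5.667, 16.293, -2.868, 0.09, -70.745, -81.937], 'tcp_pos': [0.623, -0.131, 0.246], 'eef_rot': [-179.903, 0.082, -166.24], 'contact_force': [0.602, -0.118, 0.497], 'gripper_width': 0.0}
[  -1.4 -184.7  246.3]
[0.1, 0.0, -20.6, 0.001, 0.002, 0.015]
```

View pics/side9.png

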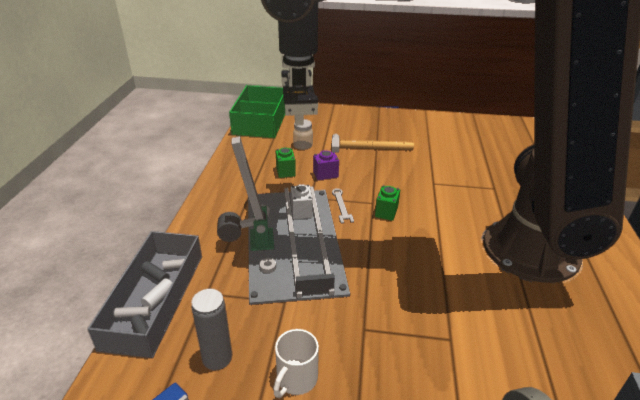

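View pics/top9.png

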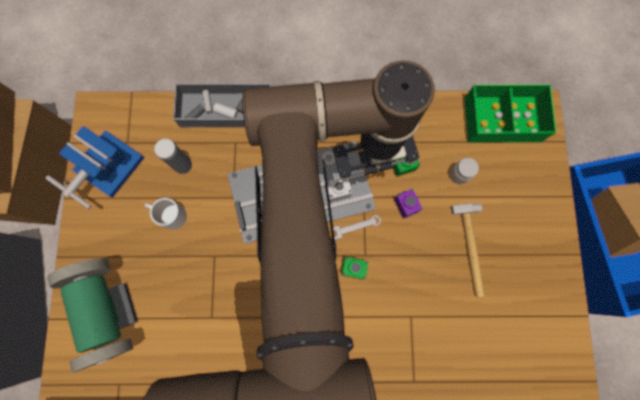

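Run:
```python
from plan import *
T=pickle.load(open('top0.pkl','rb'));S=pickle.load(open('side0.pkl','rb'))
p=sensors.get_state()['tcp_pos']
for dz in (0,.066,.15,.2,.25,.3,.35,.4): print(dz,np.round(proj(T,[p[0],p[1],p[2]+dz])),np.round(proj(S,[p[0],p[1],p[2]+dz])))
u=np.array([np.cos(np.radians(5.7)),np.sin(np.radians(5.7)),0]);v=np.array([-u[1],u[0],0])
for dz in (.3,.35):
  for d in (0,.1,.193): print('link',dz,d,np.round(proj(T,np.array([p[0],p[1],p[2]+dz])+d*v)))
for z in (.25,.306): print('gatetop', np.round(proj(T,W(157,0,z*1e3))))
```

```text
0 [370. 165.] [299. 123.]
0.066 [373. 158.] [299.  99.]
0.15 [378. 146.] [299.  67.]
0.2 [381. 139.] [299.  47.]
0.25 [385. 130.] [298.  25.]
0.3 [389. 121.] [298.   3.]
0.35 [394. 110.] [298. -21.]
0.4 [399.  97.] [298. -47.]
link 0.3 0 [389. 121.]
link 0.3 0.1 [337. 126.]
link 0.3 0.193 [288. 130.]
link 0.35 0 [394. 110.]
link 0.35 0.1 [338. 115.]
link 0.35 0.193 [286. 120.]
gatetop [285. 126.]
gatetop [284. 118.]
```

The wrist cross-link sits about 0.37 m above the TCP, so it clears the raised gate. In the pictures the gripper is at (300,85), behind the housing. Descending.

```bash
python3 -m handwheel '[0.1,0,-3,0,0,0.015, 0.1,0,-6,0,0,0.015, 0.1,0,-9,0,0,0.015, 0.1,0,-12,0,0,0.015, 0.1,0,-15,0,0,0.015, 0.1,0,-18,0,0,0.015, 0.1,0,-20,0,0,0.015, 0.1,0,-20.4,0,0,0.015]'
python3 - <<'E'
from plan import *
s=st();print(L(s['tcp_pos'])); c=cap('side','side10.png')
im=c['img'][90:310,200:400,::-1];cv2.imwrite('pics/side10z.png',cv2.resize(im,None,fx=2.7,fy=2.7,interpolation=cv2.INTER_CUBIC))
for y in (-150,-100,0,50,80,90,95,99): print(y,delta(W(0,y,42)))
E
```

```text
time_s: 9.9
tcp_pos: [0.622, -0.1315, 0.039]
eef_rot: [-180.0, -0.2, -165.1]
contact_force: [0.1, 0.8, 0.7]
gripper_width: 0.0004
{'time_s': 9.9, 'joints': [5.653, 26.774, -16.712, 0.069, -46.742, -80.778], 'tcp_pos': [0.622, -0.132, 0.039], 'eef_rot': [-179.987, -0.233, -165.078], 'contact_force': [0.106, 0.777, 0.701], 'gripper_width': 0.0}
[  -2.8 -184.4   39. ]
-150 [-0.7, 3.4, 0.2, 0.0, 0.0, 0.0]
-100 [-1.9, 8.2, 0.2, 0.0, 0.0, 0.0]
0 [-4.5, 17.9, 0.2, 0.0, 0.0, 0.0]
50 [-5.7, 22.8, 0.2, 0.0, 0.0, 0.0]
80 [-6.5, 25.7, 0.2, 0.0, 0.0, 0.0]
90 [-6.7, 26.6, 0.2, 0.0, 0.0, 0.0]
95 [-6.9, 27.1, 0.2, 0.0, 0.0, 0.0]
99 [-7.0, 27.5, 0.2, 0.0, 0.0, 0.0]
```

View pics/side10z.png

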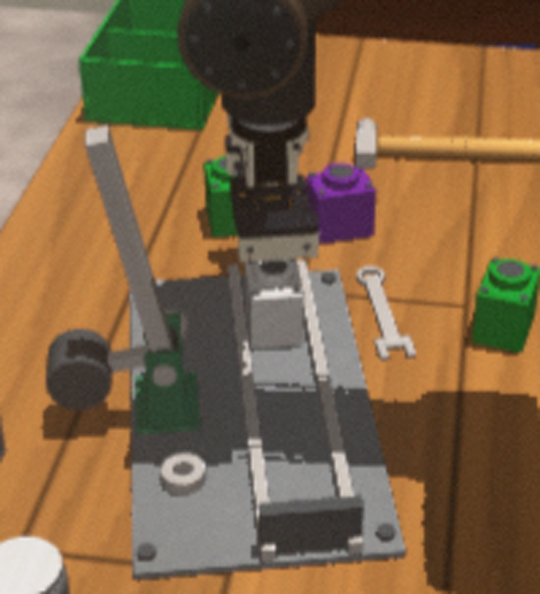

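The fingers are behind the housing with a clear gap, and the gripper body is above its boss at (275,265). Starting the push gently.

```bash
python3 -m handwheel '[0,0.5,0.2,0,0,0, -0.1,1,0.2,0,0,0, -0.2,1.5,0.2,0,0,0, -0.3,2,0.2,0,0,0, -0.5,2.5,0.2,0,0,0, -0.6,3,0.2,0,0,0, -0.7,3.5,0.2,0,0,0, -0.8,4,0.2,0,0,0]'
python3 - <<'E'
from plan import *
s=st();print(L(s['tcp_pos'])); c=cap('side','side11.png')
im=c['img'][90:310,200:400,::-1];cv2.imwrite('pics/side11z.png',cv2.resize(im,None,fx=2.7,fy=2.7,interpolation=cv2.INTER_CUBIC))
E
```

```text
time_s: 10.75
tcp_pos: [0.6155, -0.0916, 0.0429]
eef_rot: [-179.9, -0.1, -165.1]
contact_force: [1.1, -5.6, 5.8]
gripper_width: 0.0003
{'time_s': 10.75, 'joints': [9.555, 25.392, -18.546, 0.146, -46.125, -84.71], 'tcp_pos': [0.615, -0.092, 0.043], 'eef_rot': [-179.901, -0.072, -165.054], 'contact_force': [1.064, -5.605, 5.831], 'gripper_width': 0.0}
[   0.9 -144.1   42.9]
```

View pics/side11z.png

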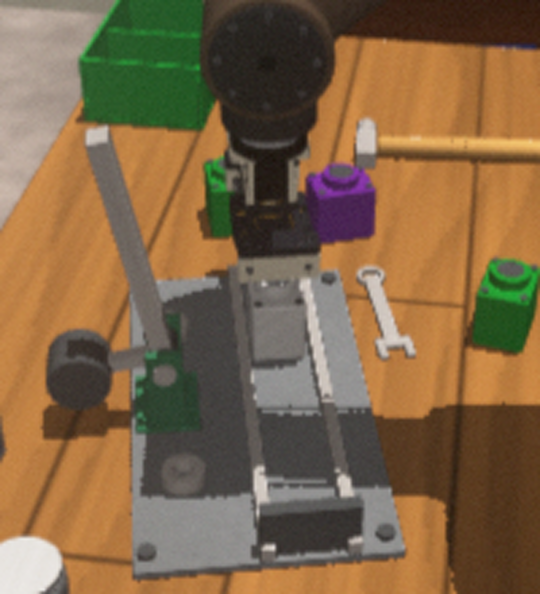

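```bash
python3 -m handwheel '[0,0,0,0,0,0, 0,0,0,0,0,0]'
python3 - <<'E'
from plan import *
s=st();print(L(s['tcp_pos'])); c=cap('wrist','wrist11.png')
E
```

```text
time_s: 11.0
tcp_pos: [0.6152, -0.0908, 0.0428]
eef_rot: [-179.9, -0.1, -165.0]
contact_force: [1.0, -2.9, 1.6]
gripper_width: 0.0001
{'time_s': 11.0, 'joints': [9.617, 25.383, -18.571, 0.108, -46.115, -84.736], 'tcp_pos': [0.615, -0.091, 0.043], 'eef_rot': [-179.929, -0.077, -165.044], 'contact_force': [0.953, -2.895, 1.569], 'gripper_width': 0.0}
[   0.9 -143.3   42.8]
```

View pics/wrist11.png

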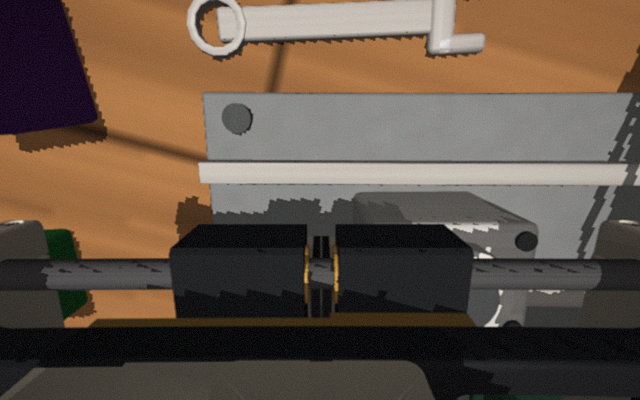

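The housing is now in contact and moving flat (block face at about (445,215) in the wrist view). The upward force on the tool has dropped to 1.6 N. Continuing along the track.

```bash
python3 -m handwheel '[-0.3,1,0,0,0,0, -0.6,2,0,0,0,0, -0.8,3,0,0,0,0, -1.1,4,0,0,0,0, -1.3,5,0,0,0,0, -1.6,6,0,0,0,0, -1.9,7,0,0,0,0, -2.1,8,0,0,0,0]'
python3 - <<'E'
from plan import *
s=st();print(L(s['tcp_pos'])); c=cap('side','side12.png')
im=c['img'][90:310,200:400,::-1];cv2.imwrite('pics/side12z.png',cv2.resize(im,None,fx=2.7,fy=2.7,interpolation=cv2.INTER_CUBIC))
E
```

```text
time_s: 11.85
tcp_pos: [0.5938, -0.0099, 0.0427]
eef_rot: [-179.9, -0.1, -165.0]
contact_force: [0.7, -4.3, 3.4]
gripper_width: 0.0005
{'time_s': 11.85, 'joints': [17.926, 23.27, -22.274, 0.083, -44.553, -93.027], 'tcp_pos': [0.594, -0.01, 0.043], 'eef_rot': [-179.937, -0.095, -165.042], 'contact_force': [0.685, -4.297, 3.429], 'gripper_width': 0.0}
[  0.5 -59.6  42.7]
```

View pics/side12z.png

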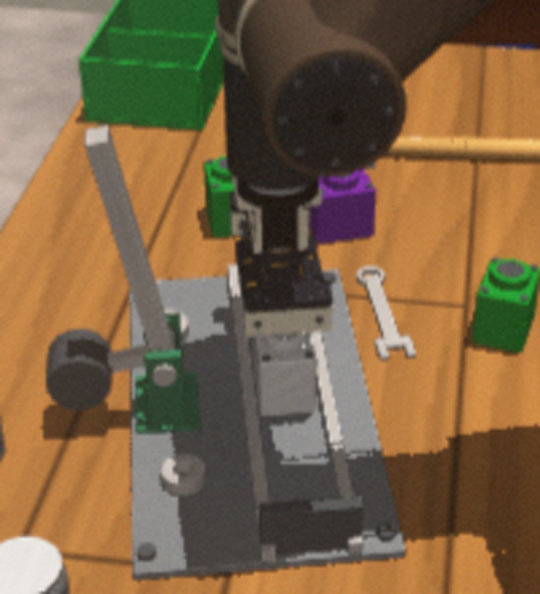

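The housing at (288,385) is sliding flat in the channel, and the gate is still up. Continuing.

```bash
python3 -m handwheel '[-0.3,1,0,0,0,0, -0.6,2,0,0,0,0, -0.8,3,0,0,0,0, -1.1,4,0,0,0,0, -1.3,5,0,0,0,0, -1.6,6,0,0,0,0, -1.9,7,0,0,0,0, -2.1,8,0,0,0,0]'
python3 - <<'E'
from plan import *
s=st();print(L(s['tcp_pos'])); c=cap('side','side13.png')
im=c['img'][90:310,200:400,::-1];cv2.imwrite('pics/side13z.png',cv2.resize(im,None,fx=2.7,fy=2.7,interpolation=cv2.INTER_CUBIC))
E
```

```text
time_s: 12.7
tcp_pos: [0.5721, 0.0721, 0.0425]
eef_rot: [-180.0, -0.1, -165.0]
contact_force: [0.6, -3.6, 1.2]
gripper_width: 0.0004
{'time_s': 12.7, 'joints': [26.619, 21.985, -24.486, 0.014, -43.642, -101.653], 'tcp_pos': [0.572, 0.072, 0.043], 'eef_rot': [-179.968, -0.109, -165.024], 'contact_force': [0.612, -3.628, 1.155], 'gripper_width': 0.0}
[ 0.2 25.2 42.5]
```

View pics/side13z.png

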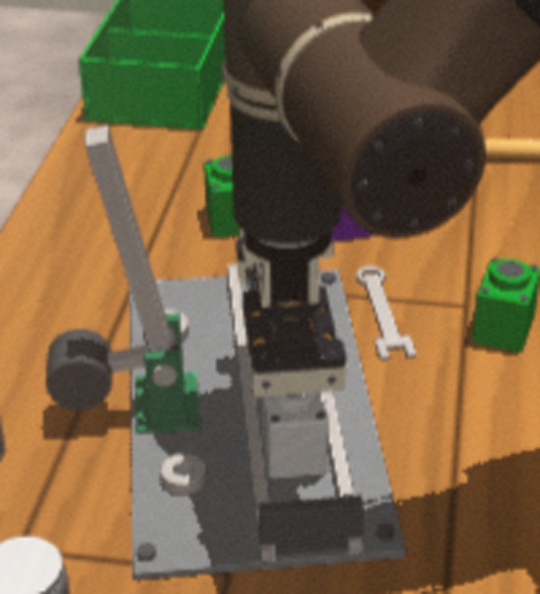

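The housing is at about (297,445), nearing the end stop at (310,525), with an estimated 7 cm to go. Advancing 6 cm, slowing at the end.

```bash
python3 -m handwheel '[-0.2,0.9,0,0,0,0, -0.5,1.8,0,0,0,0, -0.7,2.7,0,0,0,0, -0.9,3.5,0,0,0,0, -1.1,4.2,0,0,0,0, -1.3,4.9,0,0,0,0, -1.4,5.4,0,0,0,0, -1.5,5.8,0,0,0,0]'
python3 - <<'E'
from plan import *
s=st();print(L(s['tcp_pos'])); c=cap('side','side14.png')
im=c['img'][90:310,200:400,::-1];cv2.imwrite('pics/side14z.png',cv2.resize(im,None,fx=2.7,fy=2.7,interpolation=cv2.INTER_CUBIC))
E
```

```text
time_s: 13.55
tcp_pos: [0.557, 0.1318, 0.0425]
eef_rot: [-180.0, -0.1, -165.0]
contact_force: [0.9, -4.2, -0.0]
gripper_width: 0.0004
{'time_s': 13.55, 'joints': [32.878, 21.65, -25.036, -0.025, -43.397, -107.843], 'tcp_pos': [0.557, 0.132, 0.043], 'eef_rot': [-179.991, -0.085, -164.982], 'contact_force': [0.938, -4.231, -0.03], 'gripper_width': 0.0}
[ 0.7 86.8 42.5]
```

View pics/side14z.png

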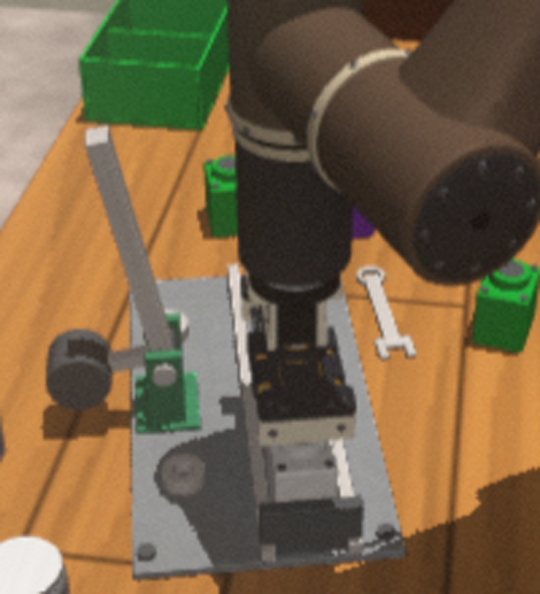

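Nearly there. Creeping the last centimetre.

```bash
python3 -m handwheel '[-0.1,0.3,0,0,0,0, -0.1,0.5,0,0,0,0, -0.2,0.7,0,0,0,0, -0.2,0.8,0,0,0,0, -0.2,0.8,0,0,0,0]'
python3 -c "
from plan import *
print(L(sensors.get_state()['tcp_pos']))"
python3 -m handwheel '[-0.1,0.2,0,0,0,0, -0.1,0.4,0,0,0,0, -0.1,0.4,0,0,0,0]'
python3 -c "
from plan import *
print(L(sensors.get_state()['tcp_pos']))"
```

```text
time_s: 14.1
tcp_pos: [0.555, 0.1403, 0.0425]
eef_rot: [180.0, -0.1, -165.0]
contact_force: [0.6, -2.0, 1.3]
gripper_width: 0.0006
[ 0.8 95.5 42.5]
time_s: 14.4
tcp_pos: [0.5539, 0.1446, 0.0425]
eef_rot: [180.0, -0.1, -165.0]
contact_force: [-0.0, -2.0, 1.0]
gripper_width: 0.001
[  0.9 100.   42.5]
```

```bash
python3 -m handwheel '[-0.1,0.2,0,0,0,0, -0.1,0.4,0,0,0,0, -0.1,0.4,0,0,0,0]'
python3 - <<'E'
from plan import *
s=st();print(L(s['tcp_pos'])); c=cap('side','side15.png')
im=c['img'][200:310,260:370,::-1];cv2.imwrite('pics/side15z.png',cv2.resize(im,None,fx=5.4,fy=5.4,interpolation=cv2.INTER_CUBIC))
E
```

```text
time_s: 14.7
tcp_pos: [0.5528, 0.1459, 0.0426]
eef_rot: [-179.8, -0.2, -165.0]
contact_force: [5.8, -16.2, 3.9]
gripper_width: 0.0007
{'time_s': 14.7, 'joints': [34.458, 21.649, -25.095, 0.137, -43.503, -109.536], 'tcp_pos': [0.553, 0.146, 0.043], 'eef_rot': [-179.829, -0.201, -164.978], 'contact_force': [5.809, -16.152, 3.862], 'gripper_width': 0.001}
[1.000e-01 1.015e+02 4.260e+01]
```

View pics/side15z.png

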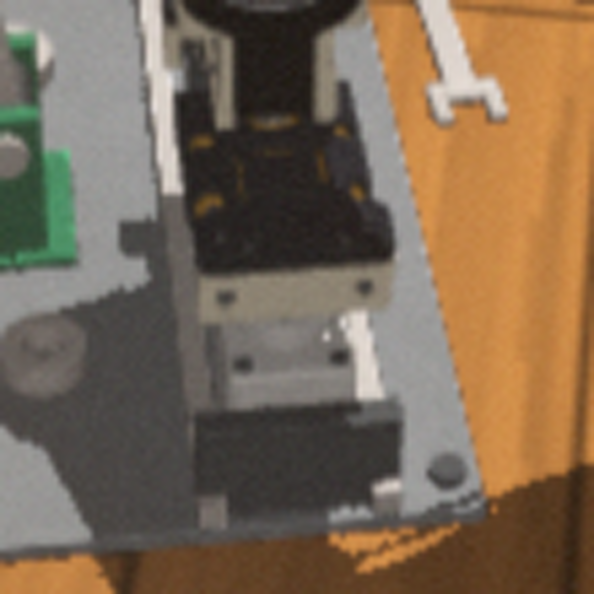

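The pushing force jumped to 17 N at TCP y = 101 mm, so the housing is against the stop. Backing off, then rising clear.

```bash
python3 -m handwheel '[0.1,-0.3,0,0,0,0, 0.3,-1,0,0,0,0, 0.6,-2.2,0,0,0,0, 1,-4,0,0,0,0, 1,-4,3,0,0,0, 1,-4,7,0,0,0, 1,-4,11,0,0,0, 1,-4,15,0,0,0]'
python3 -m handwheel '[-2,-3,3,0,0,0, -5,-6,6,0,0,0, -8,-10,9,0,0,0, -10,-14,12,0,0,0, -12,-18,12,0,0,0, -14,-22,12,0,0,0, -16,-26,12,0,0,0, -16,-26,12,0,0,0]'
python3 - <<'E'
from plan import *
s=st();print(L(s['tcp_pos'])); c=cap('side','side16.png');t_=cap('top','top16.png')
im=c['img'][110:310,200:400,::-1];cv2.imwrite('pics/side16z.png',cv2.resize(im,None,fx=3,fy=3,interpolation=cv2.INTER_CUBIC))
for x,y in [(-27,120),(27,120),(27,190),(-27,190)]: print(np.round((np.array(proj(c,W(x,y,76)))-[200,110])*3))
print('boss expected',np.round((np.array(proj(c,W(0,155,88)))-[200,110])*3), 'boom', [np.round((np.array(proj(c,W(115-235*np.cos(a),0,75+235*np.sin(a))))-[200,110])*3) for a in (1.65,1.75)])
E
```

```text
time_s: 15.55
tcp_pos: [0.5626, 0.1055, 0.1941]
eef_rot: [-179.9, -0.2, -165.0]
contact_force: [1.3, 0.5, -0.6]
gripper_width: 0.0005
time_s: 16.35
tcp_pos: [0.4001, -0.158, 0.3147]
eef_rot: [-179.9, -0.1, -165.2]
contact_force: [-0.1, 0.5, -0.1]
gripper_width: 0.0003
{'time_s': 16.35, 'joints': [5.093, -6.365, -19.39, 0.165, -77.067, -80.366], 'tcp_pos': [0.4, -0.158, 0.315], 'eef_rot': [-179.857, -0.117, -165.236], 'contact_force': [-0.075, 0.523, -0.08], 'gripper_width': 0.0}
[-224.2 -154.1  314.7]
[368. 412.]
[299. 417.]
[308. 480.]
[380. 475.]
boss expected [339. 433.] boom [array([138.,  83.]), array([107.,  88.])]
```

View pics/side16z.png

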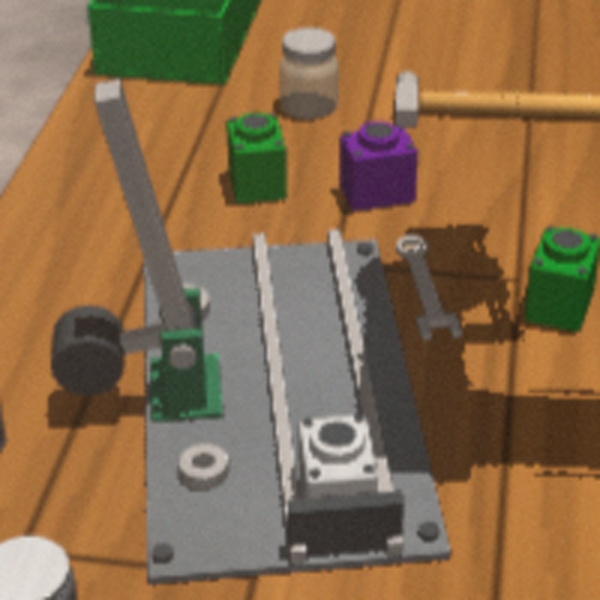

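View pics/top16.png

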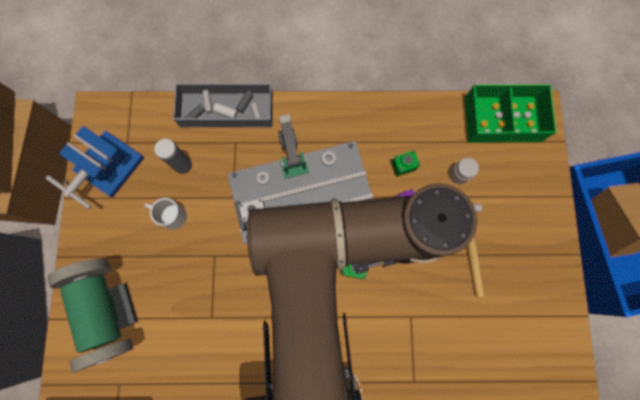

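The boss shows at about (339,437) against an expected (339,433), so the housing is at the stop. The boom end at (108,90) matches 1.75 rad. The bystanders have not moved and the robot is clear, so I'm handing in.

```bash
python3 -c "
from plant import r
print(r.close_job())"
```

```text
the job is handed in; nothing more can be done
None
```

I pushed the gate arm up past its balance point and it settled back on its stop. I then pushed the housing along the channel to the end stop and handed the job in at about 16.4 s. No verdict was reported.

- **Gate:** I lifted it from under its free end with the shut fingers, then backed off. In the last side view the arm's end is within a pixel or two of where 1.75 rad would put it.
- **Housing:** The pushing force jumped from about 2 N to 17 N at the end, so it reached the stop. The boss then appeared 4 pixels (in a 3x zoom) from its expected position, and the housing stood flat.
- **Everything else:** In the last views, the listed items I could see were where they started. I judged this by eye, and the robot's arm partly hid the hammer and covered the wrench in the top view. The robot was well clear at the end, with contact force down to sensor noise.

One reading I can't fully explain: the tool felt an upward force of up to 5.8 N when the push began. It faded to between 0 and 4 N, and the housing showed no tipping or lifting. My top and side views placed the track about 6 mm apart along its length, so I relied on the force jump to confirm the stop.

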